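Pack the flat tin in the snap-lid lunch case

TASK

Open the hinged lunch case by prying up the tab on its lid and swing the lid right up, lower the flat rectangular tin into the wide compartment (do not drop it in) and leave it lying flat on the floor, then swing the lid over and press it fully shut until it snaps. Never bear down on the case hard (no more than about 4 kg of push), and leave the mug, the round tin and the spice jar where they stand.

Things in the scene. Friction and masses are not known exactly. Their poses are not given: they have to be found in the camera images.
- case: Lunch case fixed on the worktop: steel base 122 (x) x 180 (y) x 42 mm high, 3 mm walls; grey plastic lid, 64 mm high when shut. Origin: centre of the underside; z up, x from the front (tab side, to the robot's right) to the hinge, y along the hinge. A 3 mm wall at y = -31 mm, top 33 mm above the worktop, parts the wide compartment (+y side, 116 x 116 mm) from the narrow one (54 mm).
- lid (a joint): Lid hinge angle, rad: 0 shut, grows as it opens, stop at 1.72 (past upright). Friction 0.16 N m: the lid stays wherever it is left. Two spring clips hang on its front wall at y = -65 and +65 mm (18 mm wide, 8 mm out, 18 mm down): lifting the tab needs 5 to 10 N over the first 10 mm; pressing the front edge shut takes 7 N or so from 0.08 rad down, gives way, then stops hard at 0.
- case_hinge (a point): Middle of the hinge axis, at case x = +67, y = 0, z = 44 mm; axes of the case. The lid turns about its y axis; positive angles raise the front edge.
- lid_tab (a point): Middle of the outer edge of the lid's pull tab, on its underside; turns with the lid (axes of the case when shut). The tab juts 20 mm from the middle of the lid's front wall, 54 mm wide, 4 mm thick, free below; shut, 44 mm above the worktop. The edge is 148 mm from the hinge axis. From this point the lid's top face is at z = +19 mm, spanning x = +20 (front) to +142 mm (hinge side).
- wide_floor (a point): Centre of the floor of the wide compartment (116 x 116 mm), 7 mm above the worktop; axes of the case. The walls around it rise 35 mm above the floor (divider 26 mm).
- flat_tin_center (a point): Centre (half-way up) of the flat closed rectangular food tin with rounded corners, 60 (x) x 100 (y) x 26 mm high, 0.15 kg, lying flat; grip it across its 60 mm side, x. Either way round it fits the wide compartment.
- mug: White mug 62 mm wide, 92 mm over its handle, 51 mm high; origin at the centre of its underside. Leave it.
- round_tin: Round food tin, 57 mm across, 72 mm high; origin at the centre of its underside. Leave it.
- spice_jar: Spice jar with dark cap, 41 mm across, 105 mm high; origin at the centre of its underside. Leave it.
- flat_tin: The same flat tin; origin at the centre of its underside, 13 mm below its centre.
Not all that is in view belongs to the job. What is meant by the flat_tin is not red, and is the larger of those in its own colour.

How it is judged:
On the way, in this order (a step that is already met when the one before it is completed fails the run):
1. the lid is swung up (past 1.3 rad) with the tin still outside (value of joint lid above 1.3 rad and horizontal distance between flat_tin_center and wide_floor above 0.1 m), for 0.2 s.
2. the flat tin is lowered, still held by the fingers, to within about 25 mm of the wide compartment's floor (x of flat_tin_center in the frame of wide_floor between -0.035 and 0.035 m and y of flat_tin_center in the frame of wide_floor between -0.035 and 0.035 m and z of flat_tin_center in the frame of wide_floor between 0.005 and 0.038 m and contact force between the fingers and flat_tin above 0.5 N), for 0.05 s.
3. the tin rests flat on the floor of the wide compartment, let go, under the open lid (x of flat_tin_center in the frame of wide_floor between -0.035 and 0.035 m and y of flat_tin_center in the frame of wide_floor between -0.035 and 0.035 m and z of flat_tin_center in the frame of wide_floor between 0.005 and 0.02 m and angle between flat_tin_center's own z axis and vertical below 0.12 rad and value of joint lid above 0.5 rad and contact force between the fingers and flat_tin below 0.1 N), for 0.2 s.
4. the lid is snapped shut (value of joint lid below 0.025 rad), for 0.2 s.
At the end, for the whole second after the job is handed in: The lid is snapped fully shut (hinge angle under 0.025 rad) and the flat tin lies at rest in the wide compartment: centre within 35 mm of the compartment's centre along both sides, within 7 mm of its resting height and tilted less than 0.12 rad (x of flat_tin_center in the frame of wide_floor between -0.035 and 0.035 m and y of flat_tin_center in the frame of wide_floor between -0.035 and 0.035 m and z of flat_tin_center in the frame of wide_floor between 0.005 and 0.02 m and angle between flat_tin_center's own z axis and vertical below 0.12 rad and value of joint lid below 0.025 rad and linear speed of flat_tin below 0.02 m/s); the robot touches nothing.
It fails at once if the mug is moved by more than 30 mm or tipped over (distance of mug from where it was at the start of the episode above 0.03 m or angle between mug's own z axis and vertical above 0.4 rad).
It fails at once if the round tin is moved by more than 30 mm or tipped over (distance of round_tin from where it was at the start of the episode above 0.03 m or angle between round_tin's own z axis and vertical above 0.4 rad).
It fails at once if the spice jar is moved by more than 30 mm or tipped over (distance of spice_jar from where it was at the start of the episode above 0.03 m or angle between spice_jar's own z axis and vertical above 0.4 rad).
It fails at once if the gripper bears on the case with more than 50 N (contact force between the fingers and case above 50 N).
It also fails if it takes over 64 s, if anything falls off the work surface, if the arm or the gripper's body presses on something with over 40 N, if the wrist force passes 120 N, or if a joint passes its speed limit or range.

ROBOT

A 6-joint arm with a two-finger parallel gripper is mounted at the origin on a cart in front of the work surface, level with it; the furniture and walls round the work are solid. World frame = base frame: x ahead of the robot, y to its left, z up, the work surface at z = 0. Lengths are in m, angles in rad, forces in N, time in s.
With the tool pointing down it reaches from about 0.225 to 0.875 m from the base axis. Payload 3.4 kg.
Tool frame: the origin (TCP) lies at the very end of the fingers, on their centre line; the grasp point (between the pads) lies 19 mm behind it; z points along the fingers, y is the direction in which the jaws open and shut (so a half turn about z gives the same grasp; the last joint's range is limited). The gripper opens to 85 mm and grips with 20 to 120 N. Pads are 22 mm wide; open, the fingers measure 114 mm over their backs; the gripper's body (76 mm by 85 mm) begins 54 mm behind the grasp point. The pads swing forward as they close: fully open they stand 13 mm farther back than shut.
Start: joints at [-1.318, 0.276, 1.505, -0, 1.361, -0.121], TCP at [0.21, -0.535, 0.231] pointing down, gripper open.
Joint ranges: [-2.89, 2.89], [-0.75, 2.08], [0.22, 2.7], [-1.18, 4.32], [0.11, 2.71], [-2.7, 2.7]. Speed limits (rad/s): [2.57, 2.57, 3.14, 3.14, 3.14, 3.14].

INTERFACE

Orientations are given as a unit quaternion [w, x, y, z].
In Python, from rig import telemetry, optics, order gives the robot as it stands.
- The arm moves only by the shell command python3 -m creep 'ROWS' [FORCE]. ROWS is a JSON object of lists of equal length, an entry for each row: "slide": the shift along the world's x, y, z normalised to -1 to 1, where 1 is 0.15 m, a list of three; "twist": the turn, a rotation vector about the world's x, y, z normalised to -1 to 1, where 1 is 360 degrees, a list of three; "fingers": the gripper's target within -1 to 1 (fully open at 1, half-way at 0, shut at -1). A call has 1 to 20 rows; each row is the pose to reach, as a shift and turn from the pose commanded when the call began, turning the shorter way round; what a row does not reach only later rows make up. A row lasts 1/10 s, in which the tool goes at most 50 mm and 8.59 degrees, less where a joint would pass 70% of its speed; a pose out of reach is approached as far as the arm can. A call with a number of a shift or a turn outside -1 to 1 is refused whole. A call with a gripper value outside its range is refused whole. The fingers move at their own pace and stop on an object; FORCE is the grip in N (left out, the last holds). Time passes only in rows, so rows that repeat a pose let the fingers close. It gives the time, the measured TCP pose, the force and the opening at its end, in the units of the state.
- telemetry.get_state(): the state, without advancing time (a new reading comes with each control period).
- optics.get_image(name): name is "scene" or "top" or "wrist"; returns a dict with "img" (384x512x3 uint8, blue, green, red), "depth" (384x512 float32, m along the optical axis (not along the pixel's ray), 0 where there is no reading), "fovy" (degrees; the focal length in pixels is half the picture's height over the tangent of half this angle, whatever the lens; pixels are square), "cx", "cy" (the principal point, pixels), "world_from_camera" (4x4, takes a point from camera to world coordinates). Camera axes: x right, y down, z forward; pixel columns grow to the right and rows downward; lengths in m; the calibration is good to about 2 mm. A picture is of the moment at which its call begins.
- order.sign_off(): hands the job in, once; it reports no verdict.
The state is a dict: "clock": time; "qpos": joint angles; "qd": joint speeds; "effort": joint torques, N m; "position": TCP position; "ee_rot": TCP orientation; "contact_force": force on the tool from outside, world axes, zero at the start; "moment": the same for the moment, N m; "width": finger opening in m.
Only numpy, scipy, OpenCV 4.12 (cv2) and the standard library are available. Lean on these libraries where they do the work, as an engineer would, in place of code of your own. Each camera call takes 0.05 s, during which the arm holds its last target.

## Working session

There is one attempt and no reset: what is moved stays moved. The work goes in short steps, Python scripts to look and compute and a shell command to move; the robot and the scene stay as the last step left them, time stands still between calls to the robot, and variables do not carry over. Pictures are saved under pics/ and viewed, and the job is handed in when it is done.

```bash
ls; mkdir -p pics; cat > h.py <<'E'
import numpy as np, cv2
from rig import telemetry, optics, order
def grab(n,f):
    d=optics.get_image(n); cv2.imwrite('pics/'+f+'.png',d['img']); np.savez('pics/'+f+'.npz',**{k:d[k] for k in d}); return d
def load(f): return dict(np.load('pics/'+f+'.npz'))
def foc(d): return d['img'].shape[0]/2/np.tan(np.radians(float(d['fovy']))/2)
def pts(d):
    f=foc(d); v,u=np.mgrid[:384,:512]; z=d['depth']
    P=np.stack([(u-d['cx'])/f*z,(v-d['cy'])/f*z,z],-1); T=d['world_from_camera']
    return P@T[:3,:3].T+T[:3,3]
def ray(d,u,v,h):
    f=foc(d);T=d['world_from_camera']; r=T[:3,:3]@np.array([(u-d['cx'])/f,(v-d['cy'])/f,1]); o=T[:3,3]
    return o+r*(h-o[2])/r[2]
E
python3 - <<'E'
from h import *
for n in ['scene','top','wrist']:
    d=grab(n,n+'0'); print(n,d['fovy'],d['world_from_camera'].round(3).tolist())
s=telemetry.get_state(); print(s)
E
```

```text
pics
scene 52.085549742247544 [[-0.801, -0.459, 0.386, 0.091], [-0.599, 0.621, -0.505, 0.465], [-0.008, -0.635, -0.772, 0.894], [0.0, 0.0, 0.0, 1.0]]
top 43.19663074905104 [[0.006, -0.991, 0.134, 0.361], [-1.0, -0.01, -0.023, -0.082], [0.024, -0.134, -0.991, 1.303], [0.0, 0.0, 0.0, 1.0]]
wrist 70.84704198495587 [[0.365, -0.896, -0.252, 0.274], [-0.931, -0.352, -0.096, -0.511], [-0.002, 0.27, -0.963, 0.373], [0.0, 0.0, 0.0, 1.0]]
{'clock': 0.15, 'qpos': array([-1.31799094e+00,  2.76449588e-01,  1.50581018e+00, -1.03498228e-05,
        1.36068741e+00, -1.21033352e-01]), 'qd': array([-4.81531194e-04, -1.30602604e-03, -2.57001669e-03,  2.37476449e-05,
        9.03639224e-05, -2.97915211e-04]), 'effort': array([ 1.87418525e-03, -4.17141938e+01, -2.46031719e+01, -2.29485431e-04,
        7.54654175e-03,  7.20439516e-06]), 'position': array([ 0.20986468, -0.53493166,  0.23065131]), 'ee_rot': array([-6.75457083e-04,  9.82580953e-01,  1.85833830e-01, -4.96390605e-05]), 'contact_force': array([-0.39613081, -0.05527118,  0.16322731]), 'moment': array([0.00188921, 0.00769782, 0.03253716]), 'width': 0.08528694452554689}
```

View pics/scene0.png

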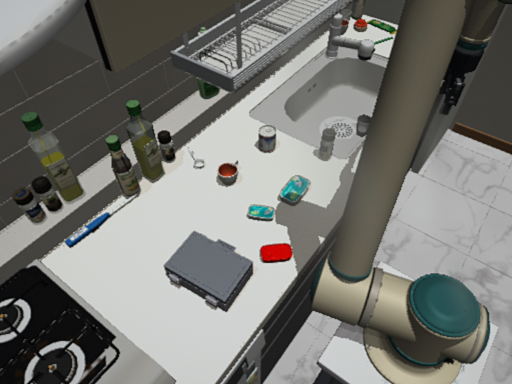

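View pics/top0.png

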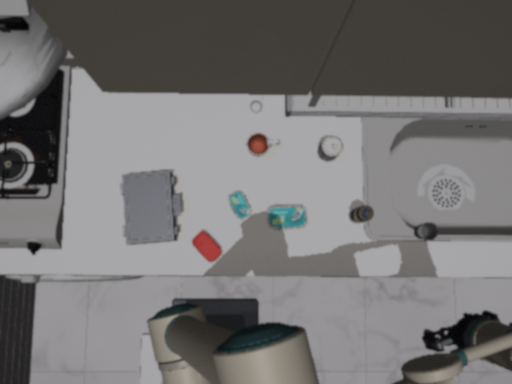

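View pics/wrist0.png

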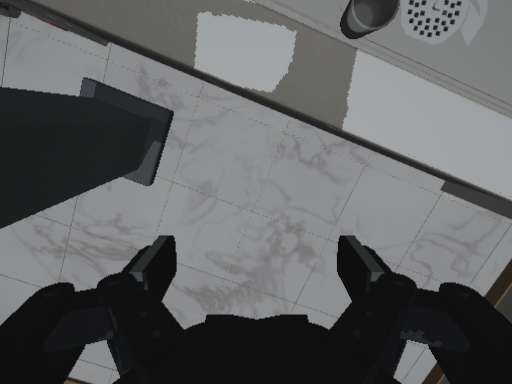

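The top view shows the case at about (150,207) with its tab at (178,202), facing the robot's right. The large teal tin is at (288,217) and a smaller teal one at (240,205). The red tin at (207,247) is a decoy. The mug is at (258,144), the round tin at (331,147) and the jar at (362,213).

```bash
python3 - <<'E'
from h import *
for n in ['top0','scene0']:
    d=load(n); P=pts(d); im=d['img']; hsv=cv2.cvtColor(im,cv2.COLOR_BGR2HSV)
    z=P[...,2]; ok=d['depth']>0
    work=ok&(P[...,0]>0.15)&(P[...,0]<0.75)&(P[...,1]<0.35)&(P[...,1]>-0.6)
    print(n,'table z',np.median(z[work&(abs(z)<0.02)]))
    m=(work&(z>0.01)&(z<0.2)).astype(np.uint8)
    nc,lab,st,ce=cv2.connectedComponentsWithStats(m)
    for i in range(1,nc):
        if st[i,4]<40: continue
        q=P[lab==i]; zz=np.percentile(q[:,2],90); 
        t=q[q[:,2]>zz-0.008]
        r=cv2.minAreaRect((t[:,:2]*1000).astype(np.float32))
        print(i,st[i],ce[i].round(0),'ztop',zz.round(4),'rect',np.round(r[0],1),np.round(r[1],1),round(r[2],1),'hsv',np.median(hsv[lab==i],0))
E
```

```text
top0 table z -0.00034859135913323236
3 [247 132  33  24 397] [261. 143.] ztop 0.0505 rect [ 644.8 -148.1] [76.8 62.2] 67.8 hsv [  6.  51. 121.]
4 [318 135  26  26 492] [331. 147.] ztop 0.0726 rect [ 639.5 -334.3] [56.2 55.4] 26.0 hsv [ 15.   3. 152.]
10 [ 121  170   60   74 3759] [150. 207.] ztop 0.0664 rect [476.5 140.3] [180.6 122.8] 5.4 hsv [115.  14. 122.]
11 [228 190  24  30 453] [240. 204.] ztop 0.02 rect [487.6 -94.3] [75.4 44.4] 26.9 hsv [ 91.  67. 143.]
12 [267 205  40  24 875] [287. 217.] ztop 0.0265 rect [ 456.1 -219.2] [ 61.4 104.4] 0.3 hsv [ 91.  80. 134.]
13 [349 205  25  18 344] [361. 214.] ztop 0.1078 rect [ 462.3 -407.5] [38.1 38.2] 53.4 hsv [18. 32. 71.]
15 [414 222  23  19 301] [425. 231.] ztop 0.0623 rect [ 419.  -577.9] [46.5 43.2] 0.3 hsv [30.  4. 67.]
16 [192 231  30  31 553] [207. 246.] ztop 0.021 rect [377.2  -8.9] [80.7 48.8] 42.3 hsv [  1. 160. 160.]
20 [ 147  303   60   47 1019] [171. 321.] ztop 0.1965 rect [194.4  45.6] [71.2 98.8] 21.9 hsv [21. 31. 74.]
scene0 table z 0.0003204750063209305
1 [356 114  15  21 216] [362. 124.] ztop 0.0605 rect [ 424.2 -576
[... 198 characters left out ...]
462.3 -404. ] [39.9 40.5] 50.5 hsv [ 35.   12.  101.5]
4 [217 159  21  25 397] [228. 171.] ztop 0.0503 rect [ 651.7 -143.9] [60.1 77.3] 38.8 hsv [10. 57. 93.]
9 [279 174  31  31 597] [294. 189.] ztop 0.0261 rect [ 457.4 -216.9] [ 63.1 106.5] 3.1 hsv [ 88.  98. 144.]
10 [247 204  28  16 349] [260. 211.] ztop 0.0191 rect [489.2 -92.4] [74.8 48. ] 24.0 hsv [ 88. 109. 154.]
11 [ 163  230   90   81 4208] [209. 269.] ztop 0.066 rect [477.6 142.8] [181.4 124.5] 5.5 hsv [108.  24. 115.]
12 [260 243  32  19 506] [276. 252.] ztop 0.0206 rect [378.4  -6.4] [81.5 49.9] 40.6 hsv [  1. 254. 203.]
13 [ 309  250   47   70 1542] [329. 292.] ztop 0.1968 rect [190.6  52.6] [72.6 83.4] 14.2 hsv [ 23.  49. 126.]
```

```bash
python3 -m creep '{"slide":[[0.3,0.3,0.1],[0.6,0.6,0.1],[0.9,1,0.1],[0.9,1,0.1],[0.9,1,0.1],[0.9,1,0.1],[0.9,1,0.1],[0.9,1,0.1],[0.9,1,0.1]],"twist":[[0,0,0.0228],[0,0,0.0456],[0,0,0.0684],[0,0,0.0912],[0,0,0.114],[0,0,0.137],[0,0,0.16],[0,0,0.183],[0,0,0.2056]],"fingers":[-1,-1,-1,-1,-1,-1,-1,-1,-1]}' 40; python3 -c "
from h import *
s=telemetry.get_state();print(s['qpos'].round(3),s['position'],s['ee_rot'],s['width'])"
```

```text
clock: 1.05
position: [0.3449, -0.385, 0.246]
ee_rot: [-0.0, 0.67, 0.742, 0.0]
contact_force: [-0.7, -0.6, -0.1]
width: 0.0003
[-0.975  0.18   1.598  0.     1.364 -1.076] [ 0.34492738 -0.38497796  0.24602512] [-3.08449623e-04  6.70493486e-01  7.41915346e-01  9.71886053e-05] 0.0002835681990885032
```

```bash
python3 -m creep '{"slide":[[0.2,0.3,0.0],[0.4,0.6,0],[0.6,0.9,0],[0.8,1,0],[0.9,1,0],[0.9,1,0],[0.9,1,0]],"twist":[[0.0237,0.0022,0],[0.0474,0.0045,0],[0.0711,0.0067,0],[0.0949,0.0090,0],[0.1186,0.0112,0],[0.1423,0.0135,0],[0.166,0.0157,0]],"fingers":[-1,-1,-1,-1,-1,-1,-1]}' 40; python3 -c "
from h import *
s=telemetry.get_state();print(s['qpos'].round(3),s['position'],s['ee_rot'],s['width'])
from scipy.spatial.transform import Rotation as R
w=s['ee_rot'];print(R.from_quat([w[1],w[2],w[3],w[0]]).as_matrix().round(3))"
```

```text
clock: 1.75
position: [0.4807, -0.2358, 0.246]
ee_rot: [-0.371, 0.581, 0.64, 0.338]
contact_force: [-0.2, 1.1, -1.0]
width: 0.0
[-0.916  0.647  1.305  0.562  2.093 -0.967] [ 0.48070694 -0.23584241  0.24602311] [-0.37116033  0.58149743  0.6401098   0.33817184] 2.761516931735138e-05
[[-0.048  0.995 -0.082]
 [ 0.493  0.095  0.865]
 [ 0.868  0.001 -0.496]]
```

```bash
python3 -m creep '{"slide":[[0.01,0.27,-0.15],[0.02,0.52,-0.3],[0.03,0.78,-0.45],[0.04,1,-0.6],[0.04,1,-0.6]],"twist":[[0,0,0],[0,0,0],[0,0,0],[0,0,0],[0,0,0]],"fingers":[-1,-1,-1,-1,-1]}' 
python3 -m creep '{"slide":[[0,0.2,-0.2],[0,0.4,-0.4],[0,0.6,-0.6],[0,0.72,-0.8],[0,0.75,-0.86],[0,0.75,-0.86]],"twist":[[0,0,0],[0,0,0],[0,0,0],[0,0,0],[0,0,0],[0,0,0]],"fingers":[-1,-1,-1,-1,-1,-1]}' 
python3 -c "
from h import *
s=telemetry.get_state();print(s['qpos'].round(3),s['position'])
for n in ['scene','top','wrist']: grab(n,n+'1')
a=[cv2.imread('pics/%s1.png'%n) for n in ['scene','wrist']]
cv2.imwrite('pics/c1.png',cv2.resize(a[0][180:340,120:340],(760,553)))
"
```

```text
clock: 2.25
position: [0.4838, -0.0809, 0.1547]
ee_rot: [-0.374, 0.582, 0.64, 0.336]
contact_force: [0.1, 0.2, 0.2]
width: 0.0003
clock: 2.85
position: [0.486, 0.0271, 0.0268]
ee_rot: [-0.371, 0.582, 0.64, 0.337]
contact_force: [0.5, -0.6, 0.6]
width: 0.0
[-0.626  0.74   1.868  0.717  1.432 -1.174] [0.48600672 0.02710037 0.02683654]
```

View pics/c1.png

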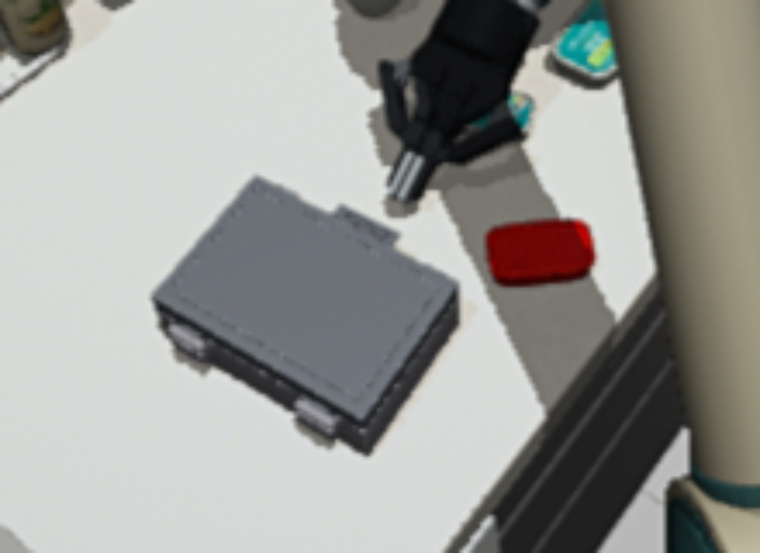

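View pics/wrist1.png

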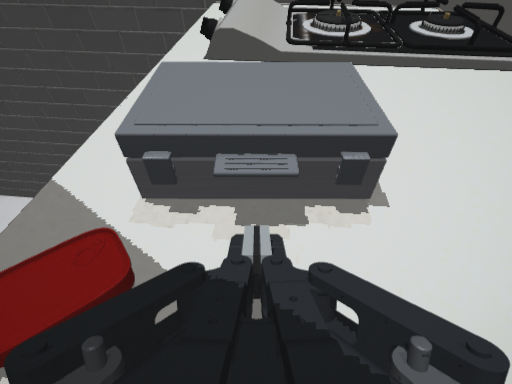

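```bash
python3 -m creep '{"slide":[[-0.005,0.08,-0.01],[-0.015,0.16,-0.015],[-0.025,0.24,-0.015],[-0.025,0.26,-0.015],[-0.025,0.26,-0.015]],"twist":[[0,0,0],[0,0,0],[0,0,0],[0,0,0],[0,0,0]],"fingers":[-1,-1,-1,-1,-1]}' 
python3 -c "
from h import *
grab('wrist','wrist2')"
```

```text
clock: 3.5
position: [0.4818, 0.0672, 0.0254]
ee_rot: [-0.37, 0.582, 0.641, 0.337]
contact_force: [-0.1, 0.1, 0.1]
width: -0.0003
```

View pics/wrist2.png

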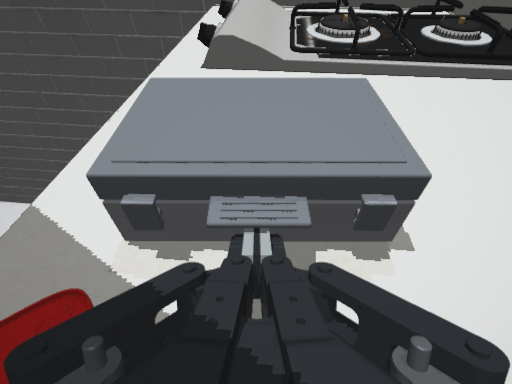

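The wrist view shows the fingertips (258,235) just under the edge of the tab, centred on it. Next I lift along the arc.

```bash
python3 -m creep '{"slide":[[0.001,-0.003,0.033],[0.001,-0.007,0.066],[0.001,-0.008,0.1],[0.001,-0.009,0.133],[0.001,-0.008,0.166],[0.001,-0.007,0.199],[0,-0.003,0.232],[0,0.001,0.265],[-0.001,0.013,0.331],[-0.001,0.013,0.331]],"twist":[[-0.0055,-0.0005,0],[-0.0111,-0.001,0],[-0.0166,-0.0016,0],[-0.0221,-0.0021,0],[-0.0277,-0.0026,0],[-0.0332,-0.0031,0],[-0.0387,-0.0037,0],[-0.0442,-0.0042,0],[-0.0553,-0.0052,0],[-0.0553,-0.0052,0]],"fingers":[-1,-1,-1,-1,-1,-1,-1,-1,-1,-1]}' 
python3 -c "
from h import *
grab('wrist','wrist3');d=grab('scene','scene3')
cv2.imwrite('pics/c3.png',cv2.resize(d['img'][180:340,120:340],(760,553)))
"
```

```text
clock: 4.55
position: [0.4819, 0.0699, 0.0774]
ee_rot: [-0.252, 0.631, 0.696, 0.231]
contact_force: [-0.1, -0.4, -1.1]
width: 0.0
```

View pics/c3.png

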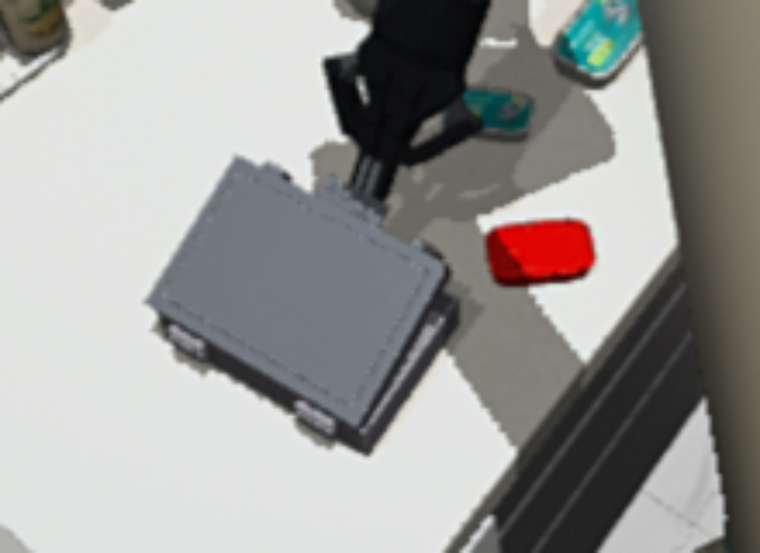

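```bash
python3 -m creep '{"slide":[[-0.001,0.017,0.065],[-0.003,0.037,0.127],[-0.006,0.063,0.19],[-0.009,0.091,0.249],[-0.012,0.125,0.307],[-0.015,0.161,0.361],[-0.019,0.203,0.414],[-0.023,0.246,0.463],[-0.028,0.295,0.509],[-0.033,0.345,0.551],[-0.033,0.345,0.551]],"twist":[[-0.0111,-0.001,0],[-0.0221,-0.0021,0],[-0.0332,-0.0031,0],[-0.0442,-0.0042,0],[-0.0553,-0.0052,0],[-0.0664,-0.0063,0],[-0.0774,-0.0073,0],[-0.0885,-0.0084,0],[-0.0996,-0.0094,0],[-0.1106,-0.0104,0],[-0.1106,-0.0104,0]],"fingers":[-1,-1,-1,-1,-1,-1,-1,-1,-1,-1,-1]}' 
python3 -c "
from h import *
print(telemetry.get_state()['qpos'].round(3))
grab('wrist','wrist4');d=grab('scene','scene4')
cv2.imwrite('pics/c4.png',cv2.resize(d['img'][140:340,100:340],(720,600)))
"
```

```text
clock: 5.75
position: [0.476, 0.1217, 0.157]
ee_rot: [-0.001, 0.671, 0.741, -0.001]
contact_force: [-0.0, 0.2, 0.0]
width: -0.0003
[1.080e-01 2.090e-01 1.795e+00 1.000e-03 1.141e+00 9.000e-03]
```

View pics/c4.png

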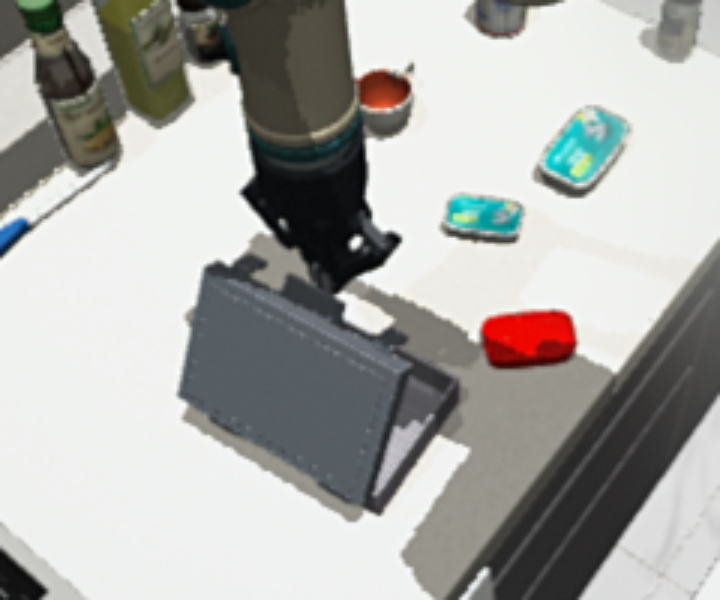

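```bash
python3 -m creep '{"slide":[[-0.005,0.06,0.03],[-0.01,0.12,0.05],[-0.016,0.18,0.07],[-0.022,0.24,0.09],[-0.028,0.3,0.105],[-0.034,0.36,0.115],[-0.04,0.43,0.125],[-0.047,0.5,0.133],[-0.047,0.5,0.133]],"twist":[[0,0,0],[0,0,0],[0,0,0],[0,0,0],[0,0,0],[0,0,0],[0,0,0],[0,0,0],[0,0,0]],"fingers":[-1,-1,-1,-1,-1,-1,-1,-1,-1]}' 
python3 -c "
from h import *
print(telemetry.get_state()['qpos'].round(3))
d=grab('scene','scene5')
cv2.imwrite('pics/c5.png',cv2.resize(d['img'][140:340,100:340],(720,600)))
"
```

```text
clock: 6.75
position: [0.4701, 0.1967, 0.1774]
ee_rot: [-0.001, 0.672, 0.74, 0.001]
contact_force: [0.1, -0.3, 0.6]
width: 0.0
[0.258 0.215 1.729 0.002 1.196 0.161]
```

View pics/c5.png

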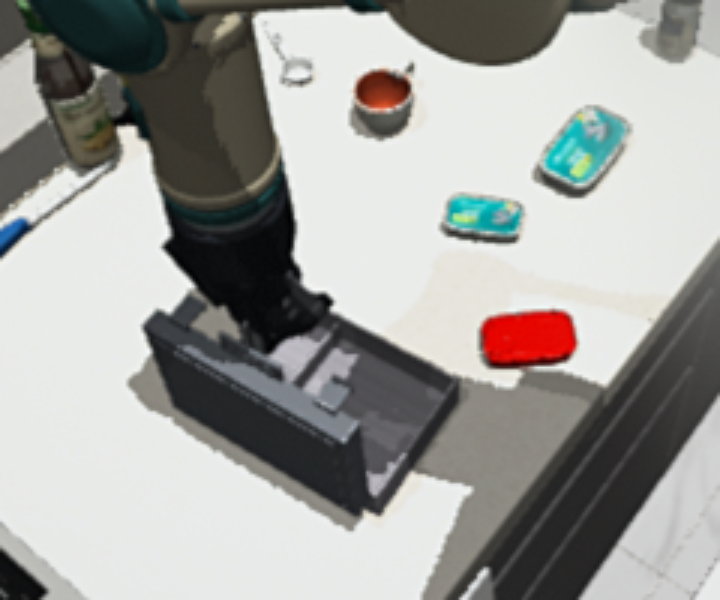

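```bash
python3 -m creep '{"slide":[[-0.005,0.05,0],[-0.009,0.09,0],[-0.009,0.09,0],[0.01,-0.2,0.2],[0.04,-0.5,0.5],[0.05,-0.8,0.6],[0.05,-1,0.6],[0.05,-1,0.6]],"twist":[[0,0,0],[0,0,0],[0,0,0],[0,0,0],[0,0,0],[0,0,0],[0,0,0],[0,0,0]],"fingers":[-1,-1,-1,-1,-1,-1,-1,-1]}' 
python3 -m creep '{"slide":[[0,-0.3,0],[0,-0.6,0],[-0.02,-0.9,0],[-0.03,-1,0],[-0.03,-1,0]],"twist":[[0,0,-0.003],[0,0,-0.006],[0,0,-0.009],[0,0,-0.011],[0,0,-0.011]],"fingers":[1,1,1,1,1]}' 40
python3 -c "
from h import *
print(telemetry.get_state()['qpos'].round(3))
d=grab('scene','scene6');grab('top','top6');grab('wrist','wrist6')
cv2.imwrite('pics/c6.png',cv2.resize(d['img'][140:340,100:340],(720,600)))
"
```

```text
clock: 7.6
position: [0.4786, 0.0405, 0.2689]
ee_rot: [0.002, 0.675, 0.738, 0.0]
contact_force: [1.1, 0.5, 0.2]
width: 0.0001
clock: 8.1
position: [0.473, -0.1066, 0.2669]
ee_rot: [-0.001, 0.699, 0.715, 0.0]
contact_force: [-0.1, 0.7, -0.5]
width: 0.0724
[-3.660e-01  1.200e-01  1.620e+00  1.000e-03  1.402e+00 -3.880e-01]
```

View pics/c6.png

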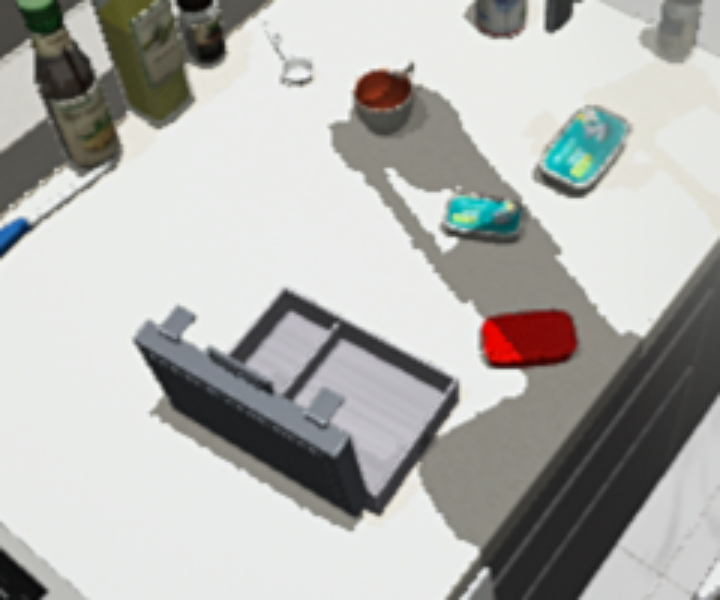

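View pics/wrist6.png

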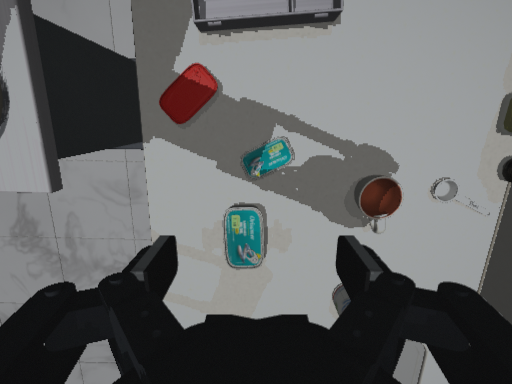

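View pics/top6.png

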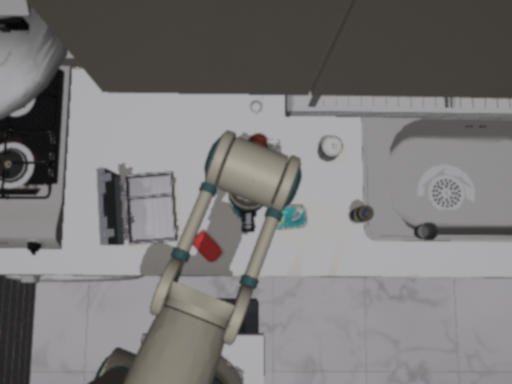

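The lid stands past upright and the tin is untouched at wrist pixel (245,236). I'll refine the tin and the rim position.

```bash
python3 - <<'E'
from h import *
d=load('wrist6');hsv=cv2.cvtColor(d['img'],cv2.COLOR_BGR2HSV);P=pts(d)
m=(d['depth']>0)&(P[...,2]>0.012)&(P[...,2]<0.04)
m[:190]=0;m[285:]=0;m[:,:200]=0;m[:,290:]=0
q=P[m];t=q[q[:,2]>np.percentile(q[:,2],60)-0.004]
print('tin wrist',cv2.minAreaRect((q[:,:2]*1000).astype(np.float32)),cv2.minAreaRect((t[:,:2]*1000).astype(np.float32)),np.percentile(q[:,2],[50,90]))
# case rim
for n in ['scene6','top6']:
    d=load(n);P=pts(d);X=P.reshape(-1,3)[d['depth'].ravel()>0]
    a=np.radians(5.45); xc=np.array([-np.sin(a),np.cos(a)]); yc=-np.array([np.cos(a),np.sin(a)])
    L=np.c_[(X[:,:2]-[.477,.1415])@xc,(X[:,:2]-[.477,.1415])@yc,X[:,2]]
    r=L[(abs(L[:,0])<.08)&(abs(L[:,1])<.11)&(L[:,2]>.036)&(L[:,2]<.046)]
    r=r[r[:,0]<.05]
    print(n,len(r),'front x',np.percentile(r[:,0],[2,98]),'y',np.percentile(r[:,1],[1,99]))
    w=L[(abs(L[:,0])<.04)&(abs(L[:,1])<.06)&(L[:,2]>.026)&(L[:,2]<.036)]
    print('divider y',np.percentile(w[:,1],[5,50,95]), 'floor z',np.median(L[(abs(L[:,0])<.04)&(L[:,1]>0)&(L[:,1]<.06),2]))
    l=L[(abs(L[:,1])<.05)&(L[:,2]>.08)&(L[:,2]<.2)&(L[:,0]>.03)&(L[:,0]<.15)]
    for z in (.09,.12,.15,.18):
        s=l[abs(l[:,2]-z)<.01]
        if len(s): print(z,s[:,0].min().round(4),s[:,0].max().round(4))
E
```

```text
tin wrist ((455.50225830078125, -217.3629150390625), (61.909934997558594, 104.55203247070312), 1.8039155006408691) ((455.50225830078125, -217.3629150390625), (61.909934997558594, 104.55203247070312), 1.8039155006408691) [0.02267559 0.02415037]
scene6 272 front x [-0.06005559  0.04249713] y [-0.09032015  0.0896871 ]
divider y [-0.03301176 -0.03109111 -0.02991842] floor z 0.007223503621079597
0.09 0.0909 0.0937
0.12 0.0933 0.0961
0.15 0.0963 0.0988
0.18 0.079 0.0987
top6 214 front x [-0.06448193  0.04677007] y [-0.0889044   0.09069699]
divider y [-0.03164159 -0.02976268 -0.02830617] floor z 0.006450426034651402
0.09 0.0835 0.0886
0.12 0.0866 0.0897
0.18 0.0761 0.0951
```

```bash
python3 -m creep '{"slide":[[-0.03,-0.25,-0.2],[-0.07,-0.5,-0.4],[-0.113,-0.74,-0.6],[-0.113,-0.74,-0.8],[-0.113,-0.74,-0.95],[-0.113,-0.74,-0.95]],"twist":[[0,0,0],[0,0,0.001],[0,0,0.001],[0,0,0.001],[0,0,0.001],[0,0,0.001]],"fingers":[1,1,1,1,1,1]}' 40
python3 -c "
from h import *
grab('wrist','wrist7')"
```

```text
clock: 8.85
position: [0.4543, -0.2135, 0.1219]
ee_rot: [-0.004, 0.695, 0.719, -0.0]
contact_force: [-0.6, 0.9, 0.9]
width: 0.0852
```

View pics/wrist7.png

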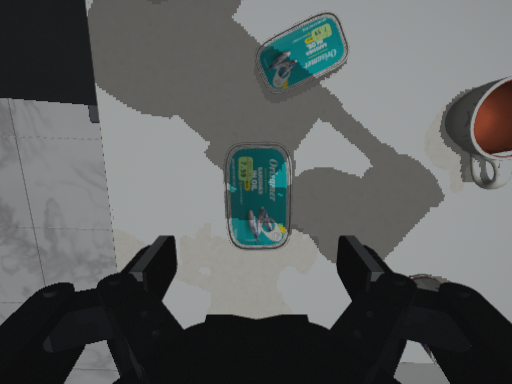

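```bash
python3 -c "
from h import *
s=telemetry.get_state();print(s['position'],s['ee_rot'],s['clock'])"
python3 -m creep '{"slide":[[0.01,0,-0.2],[0.01,0,-0.4],[0.01,0,-0.6],[0.01,0,-0.7],[0.01,0,-0.75],[0.01,0,-0.79],[0.01,0,-0.79],[0.01,0,-0.79]],"twist":[[0,0,0],[0,0,0],[0,0,0],[0,0,0],[0,0,0],[0,0,0],[0,0,0],[0,0,0]],"fingers":[1,1,1,1,1,1,1,1]}' 40
```

```text
[ 0.4556404  -0.21429841  0.12379021] [-2.18374093e-03  6.95236781e-01  7.18777469e-01  1.59252416e-05] 8.9
clock: 9.7
position: [0.4585, -0.2164, 0.0073]
ee_rot: [0.001, 0.696, 0.718, 0.0]
contact_force: [-0.5, 0.4, 0.1]
width: 0.0855
```

```bash
python3 -m creep '{"slide":[[-0.01,0,-0.02],[-0.01,0,-0.02],[-0.01,0,-0.02],[-0.01,0,-0.02],[-0.01,0,-0.02],[-0.01,0,-0.02],[-0.01,0,-0.02],[-0.01,0,-0.02]],"twist":[[0,0,0],[0,0,0],[0,0,0],[0,0,0],[0,0,0],[0,0,0],[0,0,0],[0,0,0]],"fingers":[1,1,-1,-1,-1,-1,-1,-1]}' 40
python3 -c "
from h import *
grab('wrist','wrist8')"
```

```text
clock: 10.5
position: [0.4561, -0.2162, 0.0039]
ee_rot: [-0.0, 0.696, 0.718, 0.0]
contact_force: [-1.0, 0.7, 5.1]
width: 0.0591
```

View pics/wrist8.png

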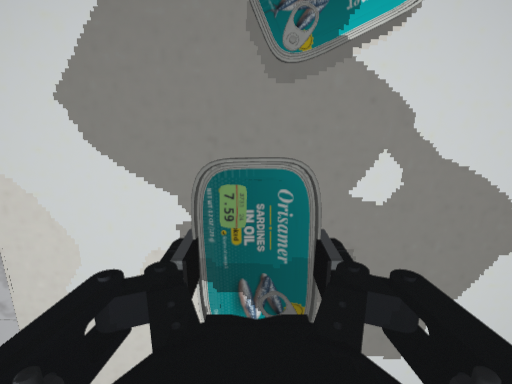

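```bash
python3 -m creep '{"slide":[[0,0,0.15],[0,0,0.4],[0,0.1,0.7],[0,0.3,0.85],[0,0.5,0.85],[0,0.7,0.85],[0,0.9,0.85],[0,1,0.85]],"twist":[[0,0,0],[0,0,0],[0,0,0],[0,0,0.002],[0,0,0.004],[0,0,0.006],[0,0,0.008],[0,0,0.0101]],"fingers":[-1,-1,-1,-1,-1,-1,-1,-1]}' 40
python3 -m creep '{"slide":[[0,0.25,0],[0,0.5,0],[-0.02,0.75,0],[-0.05,1,0],[-0.05,1,0],[-0.05,1,0]],"twist":[[0,0,0],[0,0,0],[0,0,0],[0,0,0],[0,0,0],[0,0,0]],"fingers":[-1,-1,-1,-1,-1,-1]}' 40
python3 -c "
from h import *
grab('wrist','wrist9');s=telemetry.get_state();print(s['position'],s['ee_rot'])"
```

```text
clock: 11.35
position: [0.4551, -0.0638, 0.1305]
ee_rot: [-0.001, 0.672, 0.741, 0.0]
contact_force: [0.2, 0.1, -1.6]
width: 0.0589
clock: 11.95
position: [0.4482, 0.0843, 0.1305]
ee_rot: [-0.0, 0.672, 0.741, -0.0]
contact_force: [0.2, -0.8, -1.3]
width: 0.0586
[0.44844748 0.08357164 0.1305699 ] [-2.56386814e-04  6.72315772e-01  7.40264372e-01 -3.09810432e-04]
```

View pics/wrist9.png

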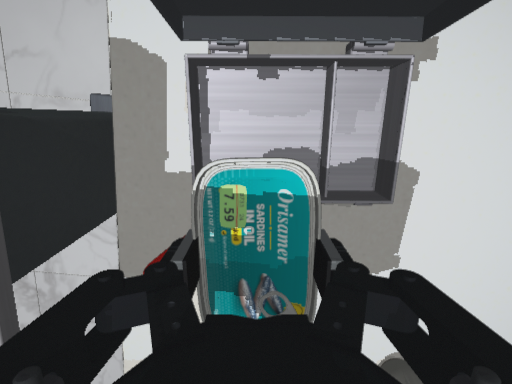

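The case is straight ahead in the wrist view. The camera sits on the hinge side, so I'll turn the tin 90° to keep the gripper clear of the upright lid.

```bash
python3 -m creep '{"slide":[[0,0,0],[0,0,0],[0,0,0],[0,0,0],[0,0,0],[0,0,0],[0,0,0],[0,0.05,0],[0.005,0.12,0],[0.01,0.2,0],[0.011,0.3,0],[0.011,0.37,0],[0.011,0.37,0],[0.011,0.37,0]],"twist":[[0,0,-0.0225],[0,0,-0.045],[0,0,-0.0675],[0,0,-0.09],[0,0,-0.1125],[0,0,-0.135],[0,0,-0.1575],[0,0,-0.18],[0,0,-0.2025],[0,0,-0.225],[0,0,-0.2475],[0,0,-0.25],[0,0,-0.25],[0,0,-0.25]],"fingers":[-1,-1,-1,-1,-1,-1,-1,-1,-1,-1,-1,-1,-1,-1]}' 40
python3 -c "
from h import *
grab('wrist','wrist10');s=telemetry.get_state();print(s['position'],s['ee_rot'],s['qpos'].round(2))
d=grab('scene','scene10')
cv2.imwrite('pics/c10.png',cv2.resize(d['img'][140:340,100:340],(720,600)))"
```

```text
clock: 13.4
position: [0.4505, 0.1381, 0.1307]
ee_rot: [0.0, 0.999, 0.047, 0.0]
contact_force: [0.2, 0.0, -1.8]
width: 0.0588
[0.4503807  0.13814883 0.13066725] [1.46587418e-04 9.98885898e-01 4.71902912e-02 1.33631579e-04] [ 0.15  0.2   1.88 -0.    1.06  1.63]
```

View pics/wrist10.png

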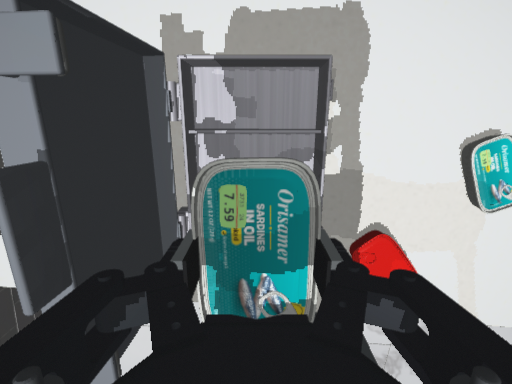

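View pics/c10.png

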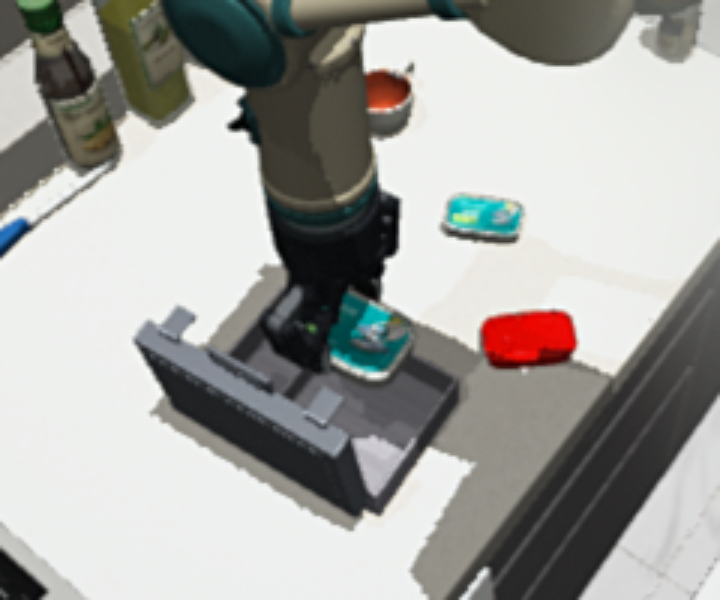

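```bash
python3 -m creep '{"slide":[[0,0,-0.15],[0,0,-0.3],[0,0,-0.42],[0,0,-0.52],[0,0,-0.6],[0,0,-0.66],[0,0,-0.7],[0,0,-0.73],[0,0,-0.73]],"twist":[[0,0,0],[0,0,0],[0,0,0],[0,0,0],[0,0,0],[0,0,0],[0,0,0],[0,0,0],[0,0,0]],"fingers":[-1,-1,-1,-1,-1,-1,-1,-1,-1]}' 40
python3 -c "
from h import *
grab('wrist','wrist11')
d=grab('scene','scene11')
cv2.imwrite('pics/c11.png',cv2.resize(d['img'][140:340,100:340],(720,600)))"
```

```text
clock: 14.4
position: [0.4501, 0.1392, 0.0211]
ee_rot: [-0.0, 0.999, 0.047, 0.0]
contact_force: [0.4, -0.8, -2.2]
width: 0.0588
```

View pics/wrist11.png

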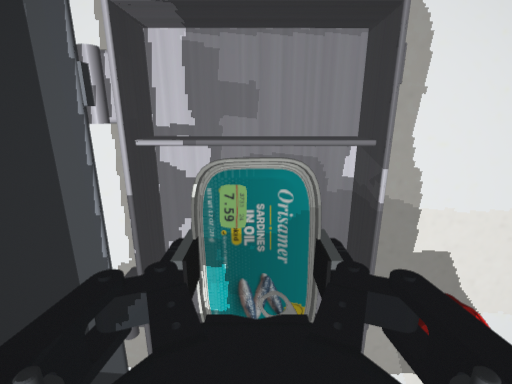

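View pics/c11.png

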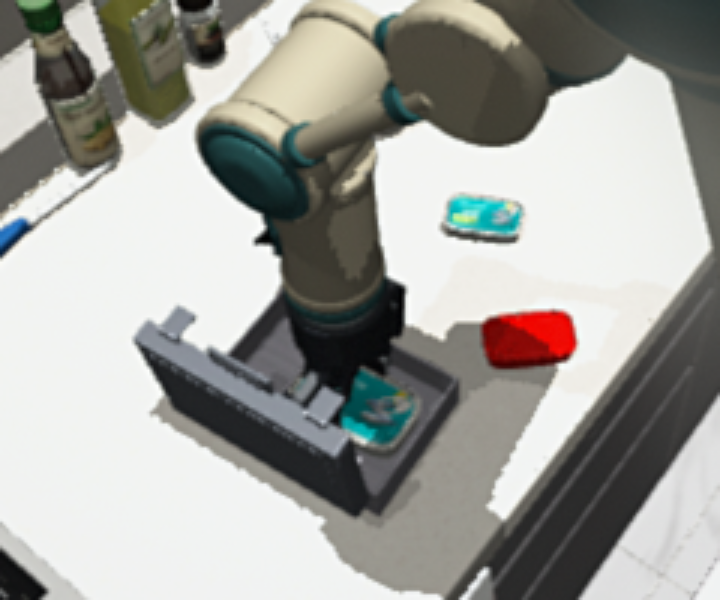

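The tin is inside the walls with clearance on all sides. Now I lower it gently onto the floor.

```bash
python3 -m creep '{"slide":[[0,0,-0.02],[0,0,-0.035],[0,0,-0.05],[0,0,-0.058],[0,0,-0.058]],"twist":[[0,0,0],[0,0,0],[0,0,0],[0,0,0],[0,0,0]],"fingers":[-1,-1,-1,-1,-1]}' 40
```

```text
clock: 15.0
position: [0.4501, 0.1394, 0.0124]
ee_rot: [-0.0, 0.999, 0.048, 0.0]
contact_force: [0.0, 0.0, -1.4]
width: 0.059
```

```bash
python3 -m creep '{"slide":[[0,0,-0.006],[0,0,-0.01],[0,0,-0.01]],"twist":[[0,0,0],[0,0,0],[0,0,0]],"fingers":[-1,-1,-1]}' 40
```

```text
clock: 15.3
position: [0.4502, 0.1394, 0.0111]
ee_rot: [-0.0, 0.999, 0.048, 0.0]
contact_force: [-0.3, -0.4, -1.4]
width: 0.0591
```

```bash
python3 -m creep '{"slide":[[0,0,-0.005],[0,0,-0.008],[0,0,-0.008]],"twist":[[0,0,0],[0,0,0],[0,0,0]],"fingers":[-1,-1,-1]}' 40
```

```text
clock: 15.6
position: [0.4503, 0.1394, 0.0109]
ee_rot: [-0.0, 0.999, 0.048, 0.001]
contact_force: [-1.3, -0.3, 8.3]
width: 0.059
```

```bash
python3 -m creep '{"slide":[[0,0,0.006],[0,0,0.006],[0,0,0.006],[0,0,0.006]],"twist":[[0,0,0],[0,0,0],[0,0,0],[0,0,0]],"fingers":[0.6,0.65,0.65,0.65]}' 40
python3 -m creep '{"slide":[[0,0,0.05],[0,0,0.15],[0,0,0.35],[0,0,0.6],[0,0,0.9],[0,0,0.9]],"twist":[[0,0,0],[0,0,0],[0,0,0],[0,0,0],[0,0,0],[0,0,0]],"fingers":[0.65,0.65,0.65,0.65,0.65,0.65]}' 40
python3 -c "
from h import *
grab('wrist','wrist12')"
```

```text
clock: 16.0
position: [0.4503, 0.1394, 0.0107]
ee_rot: [-0.0, 0.999, 0.048, 0.0]
contact_force: [0.0, 0.5, -0.1]
width: 0.0703
clock: 16.6
position: [0.4546, 0.1401, 0.1519]
ee_rot: [-0.001, 0.999, 0.048, 0.007]
contact_force: [1.0, 0.2, 0.5]
width: 0.0703
```

View pics/wrist12.png

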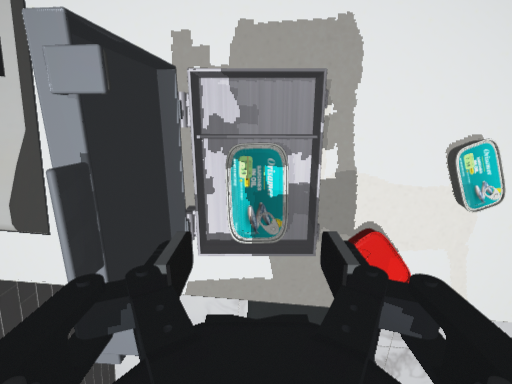

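The tin lies flat in the wide compartment, clear of the fingers (wrist view (258,195)). Next I go over the lid to push it shut from behind.

```bash
python3 -m creep '{"slide":[[0,0,0.2],[0,0,0.5],[0,0,0.75],[0,0,0.75],[0,0,0.75],[0.03,0.1,0.75],[0.05,0.25,0.75],[0.07,0.45,0.75],[0.09,0.65,0.75],[0.09,0.85,0.75],[0.09,0.86,0.75],[0.09,0.86,0.75]],"twist":[[0,0,0.0225],[0,0,0.045],[0,0,0.0675],[0,0,0.09],[0,0,0.1125],[0,0,0.135],[0,0,0.1575],[0,0,0.18],[0,0,0.2025],[0,0,0.225],[0,0,0.2475],[0,0,0.25]],"fingers":[-1,-1,-1,-1,-1,-1,-1,-1,-1,-1,-1,-1]}' 40
python3 -c "
from h import *
grab('wrist','wrist13')
d=grab('scene','scene13');s=telemetry.get_state();print(s['position'],s['ee_rot'],s['qpos'].round(2))
cv2.imwrite('pics/c13.png',cv2.resize(d['img'][140:340,100:340],(720,600)))"
```

```text
clock: 17.85
position: [0.4629, 0.2689, 0.2565]
ee_rot: [-0.001, 0.672, 0.741, -0.002]
contact_force: [-0.1, 0.0, -0.1]
width: -0.0
[0.46316762 0.26791909 0.25716645] [-0.00076752  0.67353743  0.73915184 -0.00113791] [0.39 0.2  1.54 0.   1.4  0.3 ]
```

View pics/c13.png

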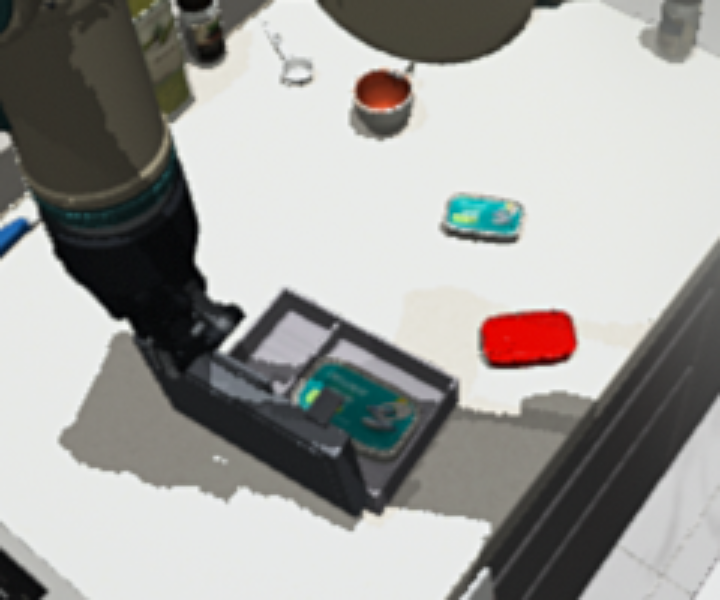

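View pics/wrist13.png

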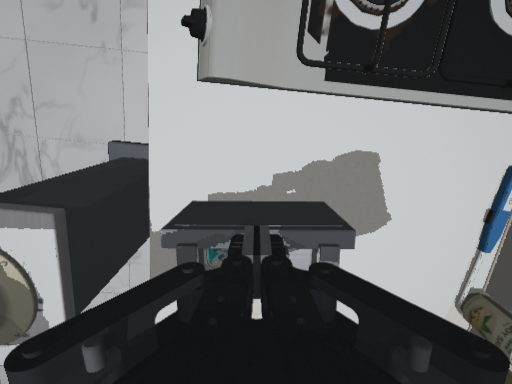

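```bash
python3 -m creep '{"slide":[[0,0,-0.2],[0,0,-0.4],[0,0,-0.6],[0,0,-0.613],[0,0,-0.613]],"twist":[[0,0,0],[0,0,0],[0,0,0],[0,0,0],[0,0,0]],"fingers":[-1,-1,-1,-1,-1]}' 
python3 -m creep '{"slide":[[0.01,-0.1,-0.01],[0.019,-0.2,-0.02],[0.028,-0.3,-0.02],[0.038,-0.4,-0.02],[0.047,-0.5,-0.04],[0.057,-0.6,-0.067],[0.065,-0.69,-0.11],[0.074,-0.777,-0.167],[0.081,-0.85,-0.235],[0.088,-0.923,-0.307],[0.088,-0.923,-0.307]],"twist":[[0,0,0],[0,0,0],[0,0,0],[0,0,0],[0,0,0],[0,0,0],[0,0,0],[0,0,0],[0,0,0],[0,0,0],[0,0,0]],"fingers":[-1,-1,-1,-1,-1,-1,-1,-1,-1,-1,-1]}' 
python3 -c "
from h import *
d=grab('scene','scene14');s=telemetry.get_state();print(s['position'],s['ee_rot'],s['qpos'].round(2))
cv2.imwrite('pics/c14.png',cv2.resize(d['img'][140:340,100:340],(720,600)))"
```

```text
clock: 18.45
position: [0.4636, 0.2677, 0.1662]
ee_rot: [-0.001, 0.673, 0.739, -0.001]
contact_force: [0.3, -0.5, 1.0]
width: -0.0001
clock: 19.55
position: [0.4754, 0.1284, 0.1181]
ee_rot: [-0.002, 0.673, 0.739, -0.002]
contact_force: [0.4, 0.3, -0.6]
width: -0.0
[0.47588737 0.1291544  0.11888227] [-0.00152694  0.67310731  0.73954223 -0.00123196] [0.12 0.25 1.85 0.   1.05 0.03]
```

View pics/c14.png

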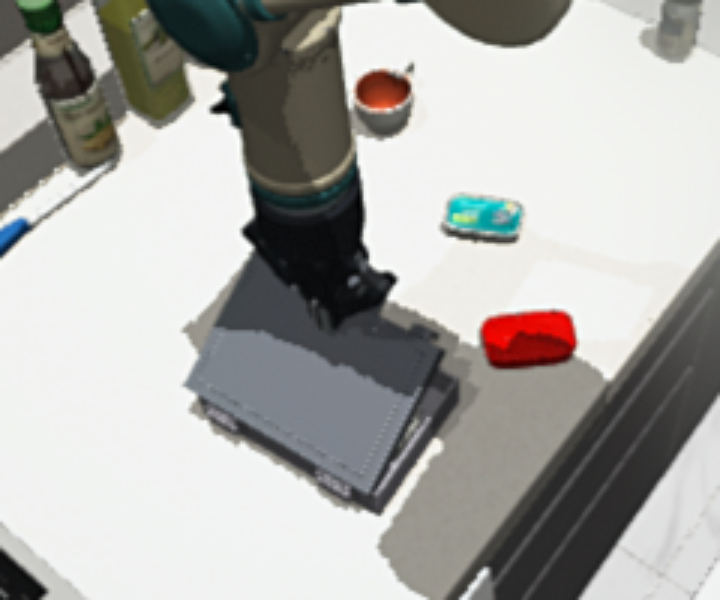

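```bash
python3 -m creep '{"slide":[[0.003,-0.035,-0.06],[0.007,-0.07,-0.12],[0.01,-0.106,-0.18],[0.013,-0.14,-0.23],[0.016,-0.165,-0.27],[0.018,-0.186,-0.307],[0.018,-0.186,-0.307]],"twist":[[0,0,0],[0,0,0],[0,0,0],[0,0,0],[0,0,0],[0,0,0],[0,0,0]],"fingers":[-1,-1,-1,-1,-1,-1,-1]}' 
python3 -c "
from h import *
d=grab('scene','scene15')
cv2.imwrite('pics/c15.png',cv2.resize(d['img'][140:340,100:340],(720,600)))"
```

```text
clock: 20.3
position: [0.479, 0.1015, 0.0734]
ee_rot: [-0.001, 0.673, 0.74, -0.001]
contact_force: [0.1, -0.4, 0.2]
width: 0.0003
```

View pics/c15.png

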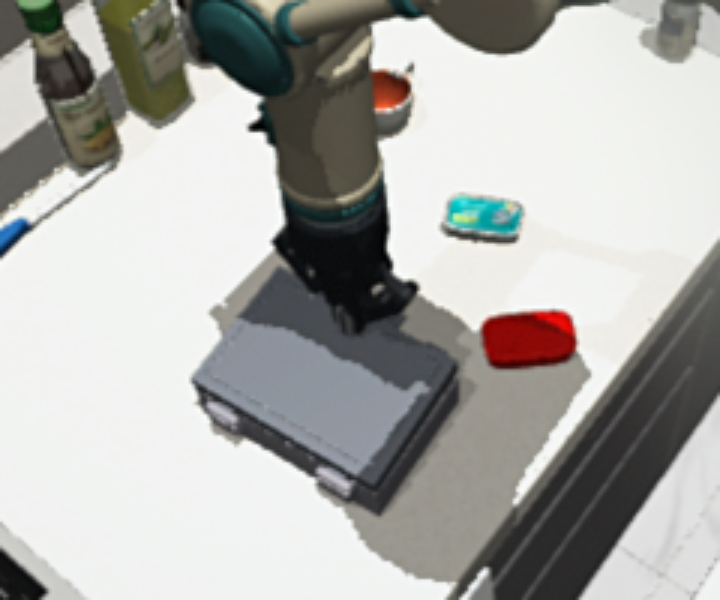

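Nearly shut. Now I press down in small steps.

```bash
python3 -m creep '{"slide":[[0,0,-0.015],[0,0,-0.03],[0,0,-0.04],[0,0,-0.04]],"twist":[[0,0,0],[0,0,0],[0,0,0],[0,0,0]],"fingers":[-1,-1,-1,-1]}' 
python3 -m creep '{"slide":[[0,0,-0.008],[0,0,-0.013],[0,0,-0.013]],"twist":[[0,0,0],[0,0,0],[0,0,0]],"fingers":[-1,-1,-1]}'
```

```text
clock: 20.75
position: [0.4802, 0.1015, 0.0693]
ee_rot: [0.001, 0.672, 0.74, 0.0]
contact_force: [-1.3, -1.8, 6.3]
width: -0.0
clock: 21.05
position: [0.4803, 0.1014, 0.0671]
ee_rot: [0.001, 0.672, 0.74, 0.0]
contact_force: [-0.1, -2.8, 4.3]
width: 0.0002
```

```bash
python3 -m creep '{"slide":[[0,0,-0.007],[0,0,-0.013],[0,0,-0.013]],"twist":[[0,0,0],[0,0,0],[0,0,0]],"fingers":[-1,-1,-1]}'
python3 -m creep '{"slide":[[0,0,-0.006],[0,0,-0.01],[0,0,-0.01]],"twist":[[0,0,0],[0,0,0],[0,0,0]],"fingers":[-1,-1,-1]}'
```

```text
clock: 21.35
position: [0.4793, 0.1025, 0.0639]
ee_rot: [-0.001, 0.673, 0.74, 0.0]
contact_force: [-0.4, -0.0, 0.1]
width: 0.0001
clock: 21.65
position: [0.4794, 0.1024, 0.063]
ee_rot: [-0.001, 0.673, 0.74, 0.0]
contact_force: [-1.1, 0.1, 3.8]
width: 0.0001
```

The force vanished at z = 0.064, which suggests it snapped. I'll press slightly more to confirm the hard stop.

```bash
python3 -m creep '{"slide":[[0,0,-0.004],[0,0,-0.007],[0,0,-0.007]],"twist":[[0,0,0],[0,0,0],[0,0,0]],"fingers":[-1,-1,-1]}'
```

```text
clock: 21.95
position: [0.4794, 0.1023, 0.0628]
ee_rot: [-0.001, 0.673, 0.74, 0.0]
contact_force: [-3.8, 0.1, 10.4]
width: 0.0001
```

Stiff stop: 1 mm of command produced +7 N and no motion. Retreat and check.

```bash
python3 -m creep '{"slide":[[0,0,0.05],[0,0,0.2],[0,0,0.5],[0,-0.2,0.8],[0,-0.5,0.8],[0,-0.8,0.8],[0,-1,0.8],[0,-1,0.8],[0,-1,0.8]],"twist":[[0,0,0],[0,0,0],[0,0,0],[0,0,0],[0,0,0],[0,0,0],[0,0,0],[0,0,0],[0,0,0]],"fingers":[-1,-1,-1,-1,-1,-1,-1,-1,-1]}' 
python3 - <<'E'
from h import *
a=np.radians(5.45); xc=np.array([-np.sin(a),np.cos(a)]); yc=-np.array([np.cos(a),np.sin(a)])
for n in ['scene','top']:
    for f in (n+'0',n+'16'):
        d=grab(n,f) if f.endswith('16') else load(f)
        P=pts(d);X=P.reshape(-1,3)[d['depth'].ravel()>0]
        L=np.c_[(X[:,:2]-[.477,.1415])@xc,(X[:,:2]-[.477,.1415])@yc,X[:,2]]
        m=(abs(L[:,0])<.05)&(abs(L[:,1])<.08)&(L[:,2]>.04)&(L[:,2]<.09)
        A=L[m];c=np.linalg.lstsq(np.c_[A[:,:2],np.ones(len(A))],A[:,2],rcond=None)[0];print(f,'plane',c.round(4))
        if n=='scene':
          for nm,(u,v,w,h) in dict(mug=(217,159,21,25),tin=(258,125,18,27),jar=(319,128,17,32)).items():
            print(nm,np.median(P[v:v+h,u:u+w].reshape(-1,3),0).round(3))
cv2.imwrite('pics/c16.png',cv2.resize(load('scene16')['img'][100:340,100:400],(750,600)))
E
```

```text
clock: 22.85
position: [0.4795, -0.0482, 0.1816]
ee_rot: [-0.001, 0.673, 0.739, 0.0]
contact_force: [0.5, 0.2, 0.2]
width: -0.0
scene0 plane [-0.0007 -0.001   0.0646]
mug [ 0.658 -0.151  0.029]
tin [ 0.633 -0.319  0.054]
jar [ 0.459 -0.397  0.05 ]
scene16 plane [ 0.0002 -0.0015  0.0646]
mug [ 0.658 -0.149  0.029]
tin [ 0.449 -0.048  0.332]
jar [ 0.459 -0.396  0.051]
top0 plane [-0.0007  0.001   0.0637]
top16 plane [-0.0022  0.0018  0.0638]
```

View pics/c16.png

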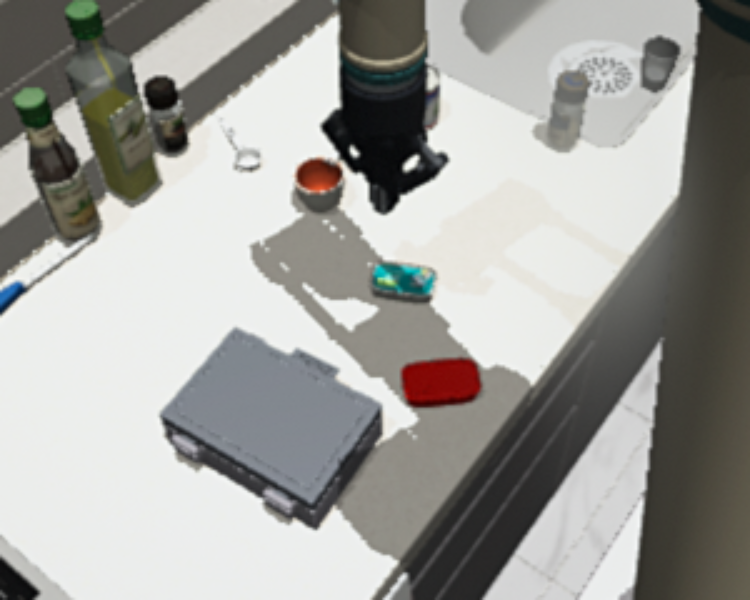

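The lid plane is back at its starting pose to within 0.002 rad. The case is shut and the robot is clear, so I'm handing in.

```bash
python3 -c "
from rig import order
print(order.sign_off())"
```

```text
the job is handed in; nothing more can be done
None
```

The flat tin is in the wide compartment and the lid is snapped shut. I handed the job in at about 23 s of the 64 s allowed, and no verdict was reported.

- **What I did:** I pried the tab up with closed fingers and swung the lid to about 95°. I gripped the large teal tin across its 60 mm side and turned it 90° so the gripper stayed clear of the lid. I lowered it until it touched the floor, let go, pushed the lid over from behind and pressed it shut.
- **Lid:** The press force dropped away at the snap, then a further 1 mm of command met a hard stop. Depth in both fixed cameras put the lid plane within about 0.002 rad of its starting tilt.
- **Push on the case:** The highest force I read was about 10 N, but forces were only read at the end of each move.
- **Tin:** The wrist picture after release showed it flat inside the walls. I could not look at it again once the lid was shut.
- **Things to leave alone:** The mug and spice jar measured within 2 mm of where they started. My final check of the round tin failed because the gripper blocked the camera's view, but the arm never went near it.

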